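# Tools back on their shadow pads

## Task

Clear up the cutting bench: lay each of the four loose things (large tape roll, small tape roll, try square, craft knife) flat on the white pad that shows its silhouette, lined up with that silhouette and pointing the same way. Let go of everything, and leave the tool cup and the glue bottle as they stand.

Things in the scene. Friction and masses are not known exactly. Their poses are not given: they have to be found in the camera images.
- tape_large: loose large roll of blue tape lying flat: ring of outer diameter 60 mm, hole 38 mm, height 24 mm, about 60 g. Origin: centre of its underside, z up its axis
- tape_small: loose small roll of blue tape lying flat: ring of outer diameter 42 mm, hole 25 mm, height 18 mm, about 25 g. Origin: centre of its underside, z up its axis
- square: loose L-shaped steel try square lying flat, about 140 g. Dark stock (grip it across y) x -40 to +40 mm, y -7 to +7 mm, 14 mm high. Bright blade 16 mm wide, 3 mm thick, flush with the underside, leaving the -x end of the stock towards +y (x -40 to -24 mm, y +7 to +75 mm). Origin: under the middle of the stock, z up
- knife: loose craft knife lying flat, about 45 g. Aluminium handle 90 mm long along its x (x -45 to +45 mm), 12 mm wide (y) and 12 mm high; collar and thin blade go on to x = +80 mm. Origin: under the middle of the handle, x towards the blade's tip, z up
- pad_tape_large: fixed white foam pad, 84 x 84 mm, 5 mm thick, flat, with a black silhouette of the large tape roll (ring 62 mm across), centred on the pad. Origin: centre of its underside
- pad_tape_small: fixed white foam pad, 64 x 64 mm, 5 mm thick, flat, with a black silhouette of the small tape roll (ring 44 mm across), centred on the pad. Origin: centre of its underside
- pad_square: fixed white foam pad, 104 x 104 mm, 5 mm thick, flat, with a black silhouette of the try square: stock along the pad's x, blade from its -x end towards +y. Origin: centre of its underside. A square lying on the silhouette has its axes parallel to the pad's, same way round, its origin at pad x = 0, y = -34 mm
- pad_knife: fixed white foam pad, 150 mm (x) by 44 mm (y), 5 mm thick, flat, with a black silhouette of the craft knife along the pad's x, its tip towards +x. Origin: centre of its underside. A knife lying on the silhouette has its axes parallel to the pad's, same way round, its origin at pad x = -17.5 mm, y = 0
- tool_cup: bystander, to be left alone: steel cup 80 mm across and 100 mm high with pens and scissors up to 165 mm high, loose. Origin: centre of its underside
- glue_bottle: bystander, to be left alone: white glue bottle 52 mm across, 120 mm high, loose. Origin: centre of its underside
Things that resemble listed ones, but are neither listed nor needed, are in the scene too. Leave any pink or red look-alike of the tape_small alone.

How it is judged (in metres and radians):
At the end, for the whole second after the job is handed in: Each thing lies flat (within 0.1 rad), at rest, on the pad with its own silhouette: tape rolls centred within 12 mm; square and knife within 12 mm along each pad axis and 0.2 rad of their silhouettes, pointing the same way round. Underside 2 to 8 mm above the pad's origin (horizontal distance between tape_large and pad_tape_large below 0.012 m and z of tape_large in the frame of pad_tape_large between 0.002 and 0.008 m and angle between each of tape_large, tape_small, square, knife's own z axis and vertical below 0.1 rad and linear speed of each of tape_large, tape_small, square, knife below 0.02 m/s and angular speed of each of tape_large, tape_small, square, knife below 0.2 rad/s and horizontal distance between tape_small and pad_tape_small below 0.012 m and z of tape_small in the frame of pad_tape_small between 0.002 and 0.008 m and x of square in the frame of pad_square between -0.012 and 0.012 m and y of square in the frame of pad_square between -0.046 and -0.022 m and angle between the x axis of square and the x axis of pad_square, either way round below 0.2 rad and z of square in the frame of pad_square between 0.002 and 0.008 m and y of pad_square in the frame of square above 0.015 m and x of knife in the frame of pad_knife between -0.0295 and -0.0055 m and y of knife in the frame of pad_knife between -0.012 and 0.012 m and angle between the x axis of knife and the x axis of pad_knife, either way round below 0.2 rad and z of knife in the frame of pad_knife between 0.002 and 0.008 m and x of pad_knife in the frame of knife above 0.003 m); the robot touches nothing.
It fails at once if the tool cup is pushed more than 30 mm or tipped (distance of tool_cup from where it was at the start of the episode above 0.03 m or angle between tool_cup's own z axis and vertical above 0.3 rad).
It fails at once if the glue bottle is pushed more than 30 mm or tipped (distance of glue_bottle from where it was at the start of the episode above 0.03 m or angle between glue_bottle's own z axis and vertical above 0.3 rad).
It also fails if it takes over 96 s, if anything falls off the work surface, if the arm or the gripper's body presses on something with over 40 N, if the wrist force passes 120 N, or if a joint passes its speed limit or range.

## Robot

A 6-joint arm with a two-finger parallel gripper is mounted at the origin on the work surface. World frame = base frame: x ahead of the robot, y to its left, z up, the work surface at z = 0. Lengths are in mm, angles in rad, forces in N, time in s.
With the tool pointing down it reaches from about 275 to 825 mm from the base axis. Payload 4.9 kg.
Tool frame: the origin (TCP) lies at the very end of the fingers, on their centre line; the grasp point (between the pads) lies 19 mm behind it; z points along the fingers, y is the line along which they close (so a half turn about z gives the same grasp; the last joint's range is limited). The gripper opens to 85 mm and grips with 20 to 120 N. Pads are 22 mm wide; open, the fingers measure 114 mm over their backs; the gripper's body (76 mm by 85 mm) begins 54 mm behind the grasp point. The pads swing forward as they close: fully open they stand 13 mm farther back than shut.
Start: joints at [-1.277, 0.326, -0.193, 1.052, 0, 1.437], TCP at [228.192, -500.447, 231.281] pointing down, gripper open.
Joint ranges: [-2.65, 2.65], [-0.97, 1.79], [-1.3, 1.35], [-1.93, 2.1], [-1.47, 1.37], [-3.14, 3.14]. Speed limits (rad/s): [2.57, 2.57, 3.14, 3.14, 3.14, 3.14].

## Interface

Orientations are given as [roll, pitch, yaw] about the fixed x, y, z axes, in that order (R = Rz(yaw) Ry(pitch) Rx(roll)).
In Python, from bench import bot, solve_ik, imaging gives the robot as it stands. Calls block until the motion is done:
- bot.move_ptp(position, orientation): joint-space move of the TCP to a pose.
- bot.movel(position, rot=None, max_speed=150, threshold=None): straight line of the TCP; rot=None keeps the orientation; max_speed is the mean speed in mm/s. With threshold (N) it stops when the force on the tool has changed by that much, and returns True; else False.
- bot.move_j(angles): joint-space move.
- bot.grip(opening, effort=None): opening from 0.0 (shut) to 1.0 (fully open); effort is the grip in N (None keeps the last); returns when the fingers have stopped.
- bot.dwell(seconds).
- solve_ik(position, orientation): joint angles nearest the present ones, or None.
- bot.get_state(): the state.
- imaging.capture(name): name is "scene" or "top" or "wrist"; returns the picture (480x640x3 uint8, blue, green, red); there is no depth.
- imaging.camera_model(name): a dict with "K" (3x3 intrinsics, pixels), "position" and "rotation" of the camera in the world. Camera axes: x right, y up, looking along -z (the intrinsics and any distortion apply to the point x, -y, -z); pixel columns grow to the right and rows downward; lengths in mm; the calibration is good to about 2 mm. A picture is of the moment at which its call begins: read the wrist's pose just before it. camera_model takes no time and is no camera call; for the wrist camera it gives the pose at the moment of the call.
A pose or a line that the arm cannot do raises bot.IKError and nothing moves.
- bot.sign_off(): hands the job in; it is judged then, once.
The state is a dict: "t": time; "qpos": joint angles; "joint_velocities": joint speeds; "effort": joint torques, N m; "tcp_pos": TCP position; "orientation": TCP orientation; "contact_force": force on the tool from outside, world axes, zero at the start; "wrist_torque": the same for the moment, N m; "opening": opening from 0.0 (shut) to 1.0 (fully open); "gripper_force": force on a finger pad.
Only numpy, scipy, OpenCV 4.12 (cv2) and the standard library are available. Lean on these libraries where they do the work, as an engineer would, in place of code of your own. Each camera call takes 0.05 s, during which the arm holds its last target. There are 200 camera calls.

## Working session

There is one attempt and no reset: what is moved stays moved. The work goes in short steps, each a Python script; the robot and the scene stay as the last script left them, time stands still between calls to the robot, and variables do not carry over. Pictures are saved under pics/ and viewed, at most 14 in all, crops included, and the job is handed in when it is done.

```bash
mkdir -p pics; ls; python3 - <<'E'
from bench import bot, imaging
import cv2
for n in ("top","scene"):
    im=imaging.capture(n); cv2.imwrite(f"pics/{n}0.png",im)
    m=imaging.camera_model(n); print(n,{k:(v.tolist() if hasattr(v,'tolist') else v) for k,v in m.items()})
print(bot.get_state())
E
```

```text
pics
top {'K': [[556.8523215365071, 0.0, 324.2836498218482], [0.0, 556.8523215365071, 234.73552702830105], [0.0, 0.0, 1.0]], 'position': [284.1426157315041, -1.9206364856960692, 1724.1438296495423], 'rotation': [0.1284057537614527, 0.009307952390972263, -1.5552703520966626]}
scene {'K': [[558.4845435173085, 0.0, 318.5386344563498], [0.0, 558.4845435173085, 247.87800720359712], [0.0, 0.0, 1.0]], 'position': [918.8232687288601, -638.101971221897, 1328.9141010775477], 'rotation': [0.5368259587781622, -0.0007170378014245138, 0.5793539743723705]}
{'t': 0.1, 'qpos': array([-1.27717000e+00,  3.26862182e-01, -1.93440283e-01,  1.05198806e+00,
        1.31297403e-05,  1.43659944e+00]), 'joint_velocities': array([ 0.0010296 , -0.0009364 ,  0.00171372,  0.00124035,  0.00030832,
       -0.00020045]), 'effort': array([ 1.61898948e-03, -4.44238651e+01,  2.63038087e+01,  7.87990139e-03,
        8.81477888e-06, -5.58529649e-06]), 'tcp_pos': array([ 228.0625153 , -499.94807814,  230.6008053 ]), 'orientation': array([-3.14011365e+00, -2.12926941e-04,  4.27823047e-01]), 'contact_force': array([ 0.55402951,  0.08651122, -0.3041254 ]), 'wrist_torque': array([-0.01941042, -0.02249209,  0.01090389]), 'gripper_force': 0.0, 'opening': 1.0021630722211583}
```

View pics/top0.png

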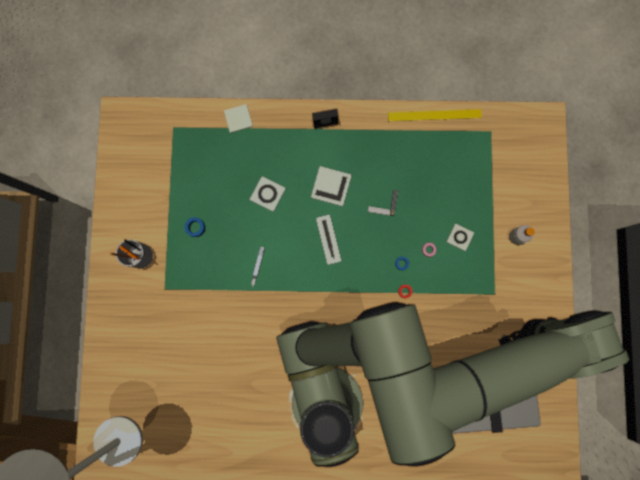

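View pics/scene0.png

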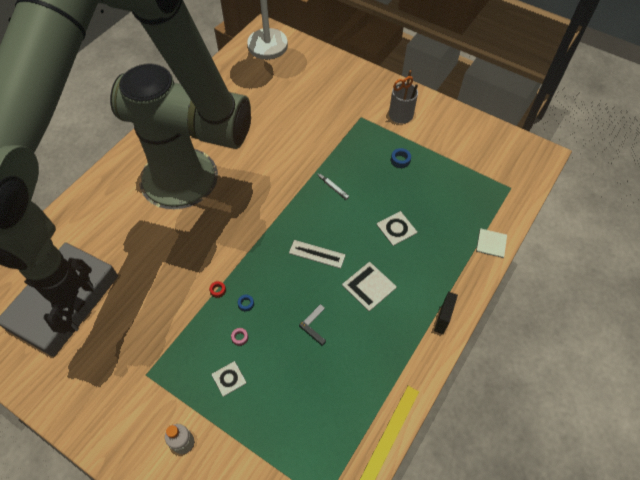

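Top view: tape_large (195,227), tape_small (402,264), square stock near (394,203), knife near (258,266). Pads: large (267,194), small (460,237), square (331,186), knife (328,239). The pink (429,250) and red (405,292) rings are decoys. The scene view shows the same layout.

```bash
cat > h.py <<'E'
import numpy as np, cv2
from scipy.spatial.transform import Rotation as R
from bench import bot, solve_ik, imaging
def cam(name):
    m=imaging.camera_model(name); return np.array(m["K"]),np.array(m["position"]),R.from_euler("xyz",m["rotation"]).as_matrix()
def ray(c,uv):
    K,p,r=c; uv=np.atleast_2d(uv).astype(float)
    d=np.c_[uv,np.ones(len(uv))]@np.linalg.inv(K).T; d[:,1:]*=-1
    return p,d@r.T
def onplane(c,uv,z):
    p,d=ray(c,uv); return p+d*((z-p[2])/d[:,2])[:,None]
def proj(c,X):
    K,p,r=c; q=(np.atleast_2d(X)-p)@r; q[:,1:]*=-1; q=q@K.T; return q[:,:2]/q[:,2:]
def tri(c1,u1,c2,u2):
    p,d=ray(c1,u1); q,e=ray(c2,u2); d=d[0];e=e[0]
    s=np.linalg.lstsq(np.c_[d,-e],q-p,rcond=None)[0]; a,b=p+s[0]*d,q+s[1]*e
    return (a+b)/2,np.linalg.norm(a-b)
E
python3 - <<'E'
from h import *
np.set_printoptions(precision=1,suppress=True)
T,S=cam("top"),cam("scene")
P={"tl":((195,227),(401,158)),"ts":((402,264),(246,303)),"pl":((267,194),(397,228)),"ps":((460,237),(229,379)),"psq":((331,186),(369,286)),"pk":((328,239),(317,254)),"cup":((135,254),(402,110)),"glue":((520,236),(180,440))}
for k,(a,b) in P.items(): print(k,onplane(T,a,5)[0],*tri(T,a,S,b))
for a in [(394,203),(370,210),(258,266),(253,284),(262,247)]: print(a,onplane(T,a,5)[0])
K,p,r=cam("wrist"); s=bot.get_state(); rt=R.from_euler("xyz",s["orientation"]).as_matrix()
print(K,"cam in tool",(p-s["tcp_pos"])@rt,"\n",rt.T@r)
E
```

```text
tl [524.4 421.9   5. ] [524.7 421.5  10.1] 2.4907165242621563
ts [ 418.2 -223.9    5. ] [ 419.7 -222.6    3.6] 4.020032055349666
pl [632.5 199.7   5. ] [635.  201.4  -2.8] 2.491792501762804
ps [ 504.8 -403.9    5. ] [ 506.3 -405.1   -2.7] 1.4146826816367168
psq [660.8  -1.2   5. ] [662.8  -0.8  -1.5] 1.3950727265115987
pk [492.6   5.8   5. ] [493.4   5.9  -0.9] 0.23698285295983607
cup [437. 605.   5.] [434.1 600.9  10.9] 6.043911513637801
glue [ 510.6 -589.6    5. ] [ 508.6 -582.    24.8] 2.0954810363648355
(394, 203) [ 609.2 -199.3    5. ]
(370, 210) [ 585.9 -124.3    5. ]
(258, 266) [405.4 221.1   5. ]
(253, 284) [349.6 234.8   5. ]
(262, 247) [464.7 210.5   5. ]
[[407.9   0.  323.8]
 [  0.  407.9 244.4]
 [  0.    0.    1. ]] cam in tool [  81.1    0.2 -141.4] 
 [[ 0.   0.9  0.3]
 [ 1.  -0.  -0. ]
 [-0.   0.3 -0.9]]
```

```bash
python3 - <<'E'
from h import *
import pickle
np.set_printoptions(precision=1,suppress=True)
D=[]
for i,y in enumerate((-330,-170,170,330)):
    bot.move_ptp([480,y,300],[np.pi,0,0]); bot.dwell(.15)
    c=cam("wrist"); im=imaging.capture("wrist"); D.append((c,im)); cv2.imwrite(f"pics/w{i}.png",im)
pickle.dump(D,open("views.pkl","wb")); print(bot.get_state()["t"])
# rectified mosaic at z=5, 1.25 mm/px... up=+x, left=+y
gx,gy=np.meshgrid(np.arange(740,320,-.7),np.arange(0,1),indexing="ij")
def ortho(k,x0,x1,y0,y1,s):
    xs=np.arange(x1,x0,-s); ys=np.arange(y1,y0,-s); X,Y=np.meshgrid(xs,ys,indexing="ij")
    uv=proj(D[k][0],np.c_[X.ravel(),Y.ravel(),np.full(X.size,5)]).astype(np.float32).reshape(*X.shape,2)
    return cv2.remap(D[k][1],uv[...,0],uv[...,1],cv2.INTER_LINEAR)
cv2.imwrite("pics/oR.png",ortho(1,340,760,-460,100,.7)); cv2.imwrite("pics/oL.png",ortho(2,340,760,-60,500,.7))
E
```

```text
8.0667
```

View pics/oR.png

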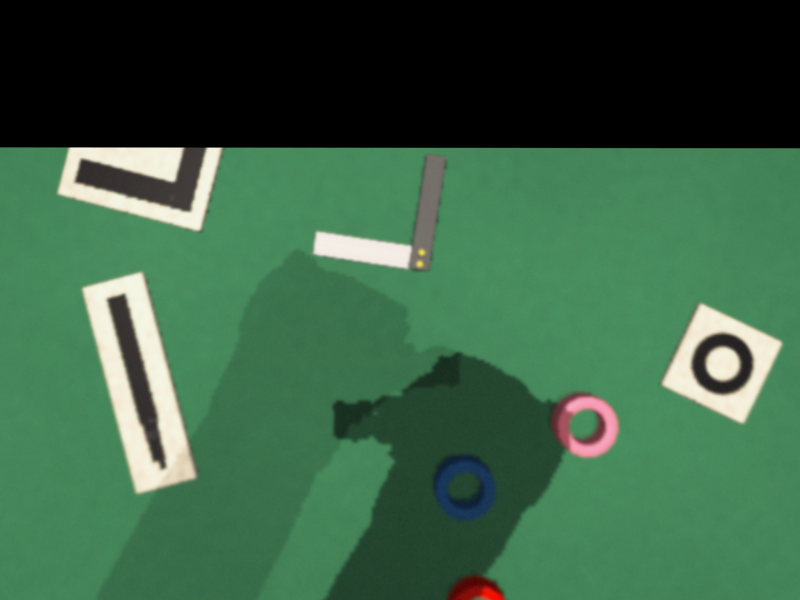

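View pics/oL.png

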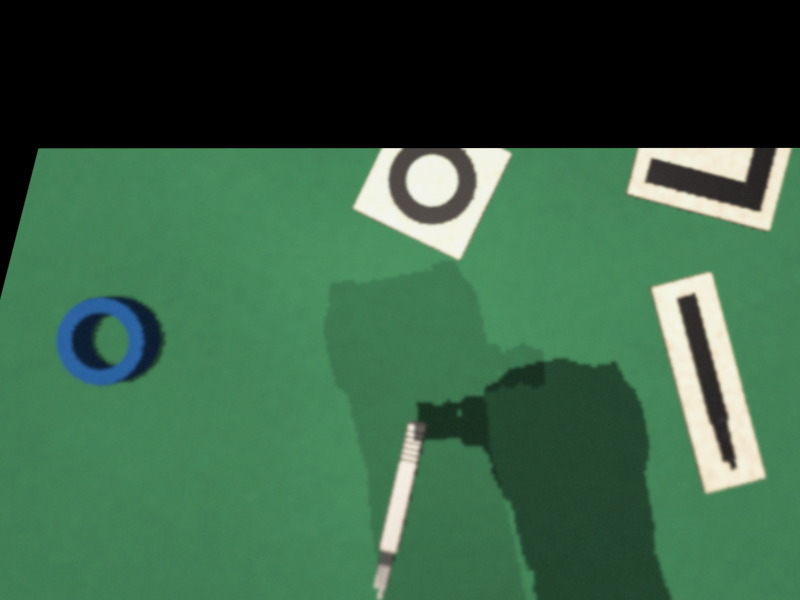

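Rectified views (0.7 mm/px, up = +x, left = +y). In oR the square's stock runs (420,265)–(435,160) with the blade going left to (315,243). The small pad ring is at (722,364). In oL, tape_large is at (103,340), and the knife handle runs (415,425)–(388,552) with its tip down. The knife silhouette also has its tip down at (733,467). The square silhouette has its corner lower right at (762,208). The large and square pads are cut off at the top, so I need two views further forward.

```bash
cat > seg.py <<'E'
from h import *
def comps(mask,amin=150):
    mask=cv2.morphologyEx(mask.astype(np.uint8)*255,cv2.MORPH_OPEN,np.ones((2,2),np.uint8))
    return [c for c in cv2.findContours(mask,cv2.RETR_EXTERNAL,cv2.CHAIN_APPROX_NONE)[0] if cv2.contourArea(c)>amin]
def near(c,cs,X,rad=45):
    uv=proj(c,X)[0]; best=[]
    for q in cs:
        h=cv2.convexHull(q); m=cv2.moments(h); u=np.array([m["m10"],m["m01"]])/m["m00"]; best.append((np.linalg.norm(u-uv),u,q))
    b=min(best,key=lambda t:t[0],default=None); return b if b and b[0]<rad else None
def masks(im):
    h,s,v=cv2.split(cv2.cvtColor(im,cv2.COLOR_BGR2HSV))
    return {"blue":(h>98)&(h<130)&(s>110)&(v>40),"white":(s<70)&(v>130),"grey":(s<75)&(v>50)&(v<=135)}
E
python3 - <<'E'
from seg import *
import pickle
np.set_printoptions(precision=1,suppress=True)
D=pickle.load(open("views.pkl","rb"))
for y in (170,10):
    bot.move_ptp([600,y,300],[np.pi,0,0]); bot.dwell(.15)
    c=cam("wrist"); D.append((c,imaging.capture("wrist")))
pickle.dump(D,open("views.pkl","wb")); cv2.imwrite("pics/w4.png",D[4][1]);print(bot.get_state()["t"])
G={"tl":("blue",(524,422,12)),"ts":("blue",(419,-223,9)),"pl":("white",(634,200,5)),"ps":("white",(505,-404,5)),"psq":("white",(661,0,5)),"pk":("white",(493,6,5)),"kn":("white",(418,217,6)),"stock":("grey",(609,-199,7)),"blade":("white",(585,-155,3))}
for n,(col,X) in G.items():
    o=[]
    for i,(c,im) in enumerate(D):
        b=near(c,comps(masks(im)[col]),np.array(X,float))
        if b is None: continue
        q=b[2][:,0]; 
        if q.min()<2 or q[:,0].max()>637 or q[:,1].max()>477: continue
        z=5 if n[0]=="p" else {"tl":12,"ts":9,"kn":8,"stock":14,"blade":3}[n]
        w=onplane(c,q,z)[:,:2].astype(np.float32); r=cv2.minAreaRect(w)
        print(n,i,"c",onplane(c,b[1],z)[0][:2],"rect",np.array(r[0]),np.array(r[1]),round(r[2],1)); o.append((c,b[1]))
    if len(o)>1:print("   tri",*tri(*o[0],*o[-1]))
E
```

```text
14.225
tl 2 c [522.3 420. ] rect [520.8 419.6] [59.3 70.4] 0.0
tl 3 c [522.2 419.7] rect [521.3 419.7] [62.8 59.3] 89.9
tl 4 c [521.9 419.6] rect [520.7 419. ] [59.9 72. ] 22.8
   tri [522.5 418.7  13.8] 0.3487623547434303
ts 0 c [ 419.1 -225.2] rect [ 418.7 -225.5] [40.7 45.4] 41.8
ts 1 c [ 419.3 -225.5] rect [ 418.6 -225.7] [41.6 43.5] 89.9
ts 5 c [ 419.2 -226.1] rect [ 418.9 -225.5] [51.5 40.6] 45.3
   tri [ 419.6 -225.5   10.1] 0.38059443428981515
pl 2 c [633.3 196.8] rect [632.9 196.7] [36.5 36.9] 89.6
pl 3 c [633.4 197. ] rect [633.1 197.3] [37.  36.3] 6.9
pl 4 c [637.8 197.4] rect [633.3 196.7] [85.4 85.8] 64.0
pl 5 c [634.9 195.8] rect [633.1 195.7] [85.9 86. ] 64.0
   tri [634.3 197.2   1. ] 0.6421556051738857
ps 0 c [ 505.6 -407.9] rect [ 505.7 -408.1] [21.4 20.8] 89.9
ps 1 c [ 505.7 -406.2] rect [ 504.7 -406.3] [66.  65.7] 64.4
   tri [ 505.1 -408.7    0.4] 0.1857158520085202
psq 4 c [663.9  -2.4] rect [661.   -2.4] [106.2 105.5] 75.4
psq 5 c [665.2  -2.4] rect [660.9  -3.1] [105.8 105.4] 75.4
   tri [664.5  -2.4   4.9] 1.3088396303509848
pk 1 c [496.7   3.1] rect [491.3  
[... 306 characters left out ...]

kn 3 c [406.7 219.2] rect [406.1 219.2] [10.1 62.3] 77.2
kn 4 c [418.1 217.2] rect [417.3 217.2] [14.7 92.9] 77.2
kn 5 c [426.3 216.4] rect [421.1 217.2] [14.  85.5] 76.9
   tri [416.6 220.8  -3.9] 5.715355796427192
stock 0 c [ 611.6 -200.8] rect [ 609.5 -200.4] [14.5 80.2] 81.4
stock 1 c [ 611.3 -199.7] rect [ 609.6 -199.3] [15.2 80.1] 81.3
stock 5 c [ 612.1 -198.8] rect [ 610.4 -198.6] [15.2 79.8] 81.5
   tri [ 611.8 -200.    11.6] 0.28338550753330183
blade 0 c [ 584.7 -153. ] rect [ 584.6 -153.1] [66.5 17.7] 81.2
blade 1 c [ 584.5 -154.1] rect [ 584.4 -154.3] [69.8 17.9] 81.3
blade 5 c [ 584.9 -153.7] rect [ 584.8 -153.7] [69.6 18.2] 81.2
   tri [ 584.8 -153.3    3.7] 0.44823310951046613
```

View pics/w4.png

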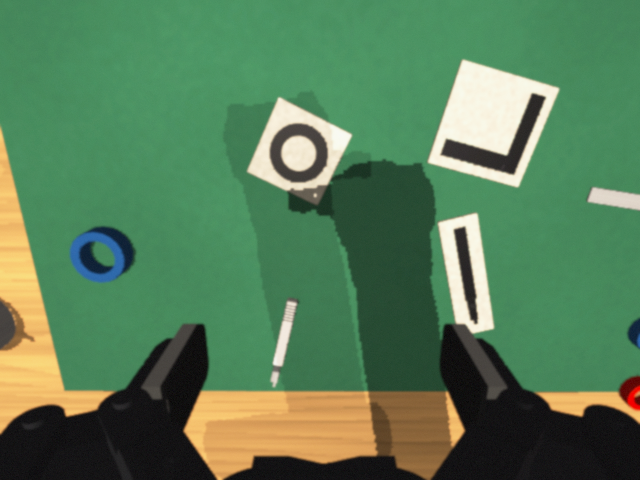

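The w4 view shows both forward pads whole: the large ring at (299,152), the square silhouette's corner at (513,172), and the knife silhouette's tip at (475,320). All poses are consistent and the heights agree with the text, so I'll pick and place now.

```bash
cat > pp.py <<'E'
from h import *
def down(yaw): return [np.pi,0,np.deg2rad(yaw)]
def pick(x,y,yaw,op,eff,z=3,up=120):
    bot.move_ptp([x,y,up],down(yaw)); bot.grip(op)
    hit=bot.movel([x,y,z],max_speed=120,threshold=15); bot.grip(0,eff); s=bot.get_state()
    print("pick hit",hit,"op",round(s["opening"],3),"F",round(s["gripper_force"],1),"tcp",s["tcp_pos"].round(1))
    bot.movel([x,y,up],max_speed=150)
def place(x,y,yaw,op,z=9,up=120):
    s=bot.get_state(); print("held op",round(s["opening"],3),"F",round(s["gripper_force"],1))
    bot.move_ptp([x,y,up],down(yaw)); bot.dwell(.1)
    bot.movel([x,y,z+15],max_speed=150); hit=bot.movel([x,y,z],max_speed=40,threshold=8)
    s=bot.get_state(); print("place hit",hit,s["tcp_pos"].round(1),"yaw",np.rad2deg(s["orientation"][2]).round(1))
    bot.grip(op); bot.movel([x,y,up],max_speed=150); print("t",bot.get_state()["t"])
E
python3 - <<'E'
from pp import *
pick(418.2,217.4,-12.9,.5,50); place(508.6,7.5,14.8,.5)
pick(522.2,419.5,0,1.0,40); place(633.1,196.4,0,1.0)
c=cam("wrist"); cv2.imwrite("pics/a1.png",imaging.capture("wrist")); cv2.imwrite("pics/t1.png",imaging.capture("top"))
E
```

```text
pick hit False op 0.118 F 50.2 tcp [418.8 217.6   3.8]
held op 0.127 F 49.5
place hit True [508.6   7.5   8.8] yaw 14.8
t 28.8333
pick hit False op 0.674 F 43.6 tcp [522.9 420.    4.2]
held op 0.671 F 43.0
place hit True [633.4 196.4   9.2] yaw -0.0
t 39.7417
```

View pics/a1.png

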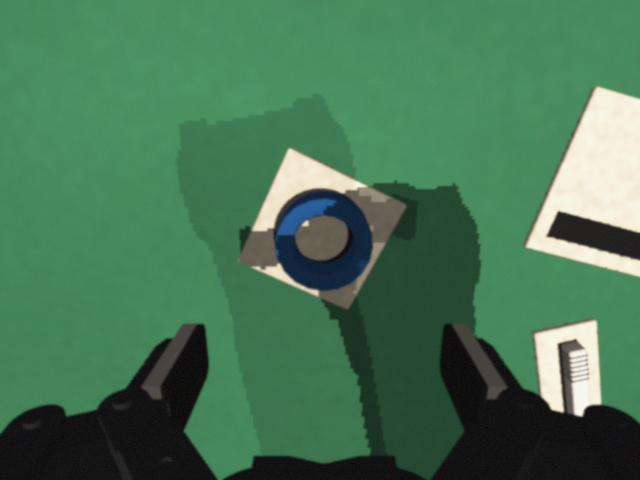

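The large roll at (322,240) sits centred on its pad, and the knife's rear end at (573,350) is on its own pad. Next are the square and the small roll.

```bash
python3 - <<'E'
from pp import *
def off(x,y,yaw,d): a=np.deg2rad(yaw); return x+d*np.cos(a),y+d*np.sin(a)
pick(*off(609.8,-199.4,-8.6,-8),-8.6,.5,80); place(*off(652.4,-35.7,-14.6,-8),-14.6,.5)
pick(419.4,-225.6,0,.75,35); place(505.2,-407.2,0,.75)
bot.move_ptp([400,-330,300],down(0)); bot.dwell(.2)
D=[(cam("wrist"),imaging.capture("wrist"))]
bot.move_ptp([540,60,300],down(0)); bot.dwell(.2)
D.append((cam("wrist"),imaging.capture("wrist"))); print(bot.get_state()["t"])
import pickle; pickle.dump(D,open("after.pkl","wb"))
for i in (0,1): cv2.imwrite(f"pics/f{i}.png",D[i][1])
E
```

```text
pick hit False op 0.134 F 79.1 tcp [ 602.5 -198.4    4.1]
held op 0.127 F 78.3
place hit True [644.8 -33.7   9.2] yaw -14.6
t 55.0083
pick hit False op 0.481 F 34.5 tcp [ 419.9 -226.     4. ]
held op 0.476 F 35.3
place hit True [ 505.3 -407.3    9.1] yaw -0.0
t 65.7
68.625
```

View pics/f1.png

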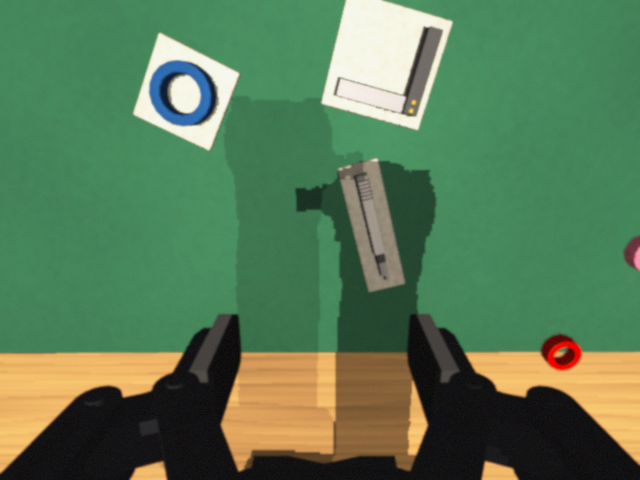

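View pics/f0.png

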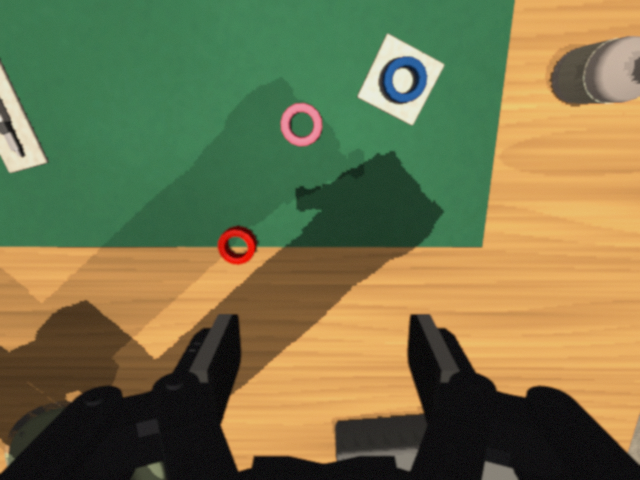

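In f1 the large roll (183,92), the square (corner at (412,108)) and the knife (tip at (384,277)) all lie on their silhouettes, pointing the right way. In f0 the small roll (404,80) is centred on its pad. The gripper is clear of everything, so I'm handing in.

```bash
python3 -c "
from bench import bot
print(bot.sign_off())"
```

```text
the job is handed in; nothing more can be done
None
```

All four things look flat and lined up on their own pads in the final pictures, and I handed the job in at about 69 s with the gripper clear and no result returned; I kept the arm well away from the tool cup and the glue bottle but did not measure their positions again.

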